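# Count out six steel balls on the tilting board

### The arm

A 7-joint arm with a two-finger parallel gripper is mounted at the origin on the work surface. World frame = base frame: x ahead of the robot, y to its left, z up, the work surface at z = 0. Lengths are in mm, angles in rad, forces in N, time in s.
With the tool pointing down it reaches from about 350 to 900 mm from the base axis. Payload 8.1 kg.
Tool frame: the origin (TCP) lies at the very end of the fingers, on their centre line; the grasp point (between the pads) lies 19 mm behind it; z points along the fingers, x is the direction in which the jaws open and shut, and the axes are right-handed (so a half turn about z gives the same grasp; the last joint's range is limited). The gripper opens to 85 mm and grips with 20 to 120 N. Pads are 22 mm wide; open, the fingers measure 114 mm over their backs; the gripper's body (76 mm by 85 mm) begins 54 mm behind the grasp point. The pads swing forward as they close: fully open they stand 13 mm farther back than shut.
Start: joints at [-1.343, 0.434, 0.025, 1.573, -0.012, 1.134, -0.075], TCP at [203.027, 591.119, 231.323] pointing down, gripper open.
Joint ranges: [-2.62, 2.62], [-0.44, 2.09], [-1.27, 1.32], [0.08, 2.57], [-1.32, 4.46], [0.12, 2], [-2.74, 2.74]. Speed limits (rad/s): [2.22, 2.22, 3.01, 3.01, 3.14, 3.14, 3.14].

### API

Orientations are given as a 3x3 rotation matrix whose columns are the frame's x, y, z axes.
In Python, from bench import read_state, read_camera, get_calibration, hand_in gives the robot as it stands.
- The arm moves only by the tool servo_tool, never from a script. Its argument "series" is a list of rows, each an object of numbers: "hand": the finger opening in cm, from 0 to 8.54; "tx", "ty", "tz": the shift along the tool's x, y, z in cm; "twist": the turn about the tool's z in rad. A call has 1 to 8 rows; each row is the pose to reach, as a shift and turn from the pose measured when the call began, along the tool's axes at that moment; what a row does not reach only later rows make up. A row lasts 1/12 s, in which the tool goes at most 41.7 mm and 7.16 degrees, less where a joint would pass 70% of its speed; a pose out of reach is approached as far as the arm can. A call with a gripper value outside its range is refused whole. The fingers move at their own pace and stop on an object; "squeeze" is the grip in N (left out, the last holds). Time passes only in rows, so rows that repeat a pose let the fingers close. It gives the time, the measured TCP pose, the force and the opening at its end, in the units of the state.
- read_state(): the state, without advancing time (a new reading comes with each control period).
- read_camera(name): name is "side" or "top"; returns the picture (400x640x3 uint8, blue, green, red); there is no depth.
- get_calibration(name): a dict with "fov_y" (degrees; the focal length in pixels is half the picture's height over the tangent of half this angle, whatever the lens; pixels are square), "cx", "cy" (the principal point, pixels), "R" (3x3) and "t" (3): a world point X has camera coordinates R X + t. Camera axes: x right, y down, z forward; pixel columns grow to the right and rows downward; lengths in mm; the calibration is good to about 2 mm. A picture is of the moment at which its call begins. get_calibration takes no time and is no camera call.
- hand_in(): hands the job in, once; it reports no verdict.
The state is a dict: "time_s": time; "joints": joint angles; "joint_vel": joint speeds; "effort": joint torques, N m; "tool_pos": TCP position; "tool_rot": TCP orientation; "contact_force": force on the tool from outside, world axes, zero at the start; "moment": the same for the moment, N m; "grip_width": finger opening in mm.
Only numpy, scipy, OpenCV 4.12 (cv2) and the standard library are available. Lean on these libraries where they do the work, as an engineer would, in place of code of your own. Each camera call takes 0.05 s, during which the arm holds its last target.

### The job

Count out six steel balls for the collision demonstration: use the handle to tilt the counting board up so that the balls roll out of the channel and one drops into every pocket, then tip it the other way so that the spare balls all roll back into the channel. Leave the board level with the handle released, spill no ball, and leave the flasks and the eraser where they are.

Things in the scene. Friction and masses are not known exactly. Their poses are not given: they have to be found in the camera images.
- board (a joint): Tilt of the counting board, rad: 0 is level, positive has the handle end up, negative the handle end down; it stops at -0.55 and +0.55. The pivot is stiff with friction: the board stays at any angle where it is left, and moving it takes about 5 N at the handle.
- pivot (a point): Middle of the counting board on its tilt axis, level with its deck, 120 mm above the bench. Pale wooden tray, 86 x 188 mm, walls 24 mm above the deck, between two uprights (135 mm tall) of a stand fixed to the bench. Axes turn with the board: x along the tilt axis, y along the board away from the handle, z up. Ribs 12 mm high part it into 3 lanes, 22 mm wide, along y (x = -26, 0, 26 mm).
- channel (a point): Middle of the channel, the handle end of the lanes (board y -88 to -22 mm; this point is at y -55 mm, on its floor). Its floor slopes 0.15 rad down towards the handle end, so balls leave it only when the handle end is raised well over 0.15 rad (0.3 is sure), and settle in it again when the board is level.
- far_deck (a point): Middle of the flat deck beyond the pockets (board y 48 to 88 mm, closed by the far wall; this point at y 68 mm, z 0). Spare balls gather here while the handle end is up. A ball crossing a filled pocket slowly can stop in the shallow dip on top of the ball in it; a steeper tilt, up to about 0.45 rad either way, makes it roll on. Balls in pockets stay in them at any tilt.
- handle (a point): Middle of the handle: a round steel bar 12 mm thick along the board's x, 72 mm free between its two arms, at the board's channel end, outside the end wall (board y = -155 mm, z = +20 mm from the tilt axis); 55 mm free between bar and end wall. Axes as the board's. It swings in an arc about the tilt axis and may turn in the grip; it is reached from above.
- pocket0 (a point): Centre of the first (nearer the channel) pocket of lane 1 of 3 (from board -x to +x): where the centre of a ball lying in it is, 9.5 mm below the deck. The pocket is square, 22 mm, open at the top, 19.5 mm deep; a ball in it lies about flush. Axes as the board's.
- pocket1 (a point): Centre of the second (farther) pocket of lane 1 of 3 (from board -x to +x): where the centre of a ball lying in it is, 9.5 mm below the deck. The pocket is square, 22 mm, open at the top, 19.5 mm deep; a ball in it lies about flush. Axes as the board's.
- pocket2 (a point): Centre of the first (nearer the channel) pocket of lane 2 of 3 (from board -x to +x): where the centre of a ball lying in it is, 9.5 mm below the deck. The pocket is square, 22 mm, open at the top, 19.5 mm deep; a ball in it lies about flush. Axes as the board's.
- pocket3 (a point): Centre of the second (farther) pocket of lane 2 of 3 (from board -x to +x): where the centre of a ball lying in it is, 9.5 mm below the deck. The pocket is square, 22 mm, open at the top, 19.5 mm deep; a ball in it lies about flush. Axes as the board's.
- pocket4 (a point): Centre of the first (nearer the channel) pocket of lane 3 of 3 (from board -x to +x): where the centre of a ball lying in it is, 9.5 mm below the deck. The pocket is square, 22 mm, open at the top, 19.5 mm deep; a ball in it lies about flush. Axes as the board's.
- pocket5 (a point): Centre of the second (farther) pocket of lane 3 of 3 (from board -x to +x): where the centre of a ball lying in it is, 9.5 mm below the deck. The pocket is square, 22 mm, open at the top, 19.5 mm deep; a ball in it lies about flush. Axes as the board's.
- ball0_center (a point): Centre of a bright steel ball, 20 mm in diameter, 33 g; one of nine alike, starts in the channel in lane 1 (three balls in each lane).
- ball1_center (a point): Centre of a bright steel ball, 20 mm in diameter, 33 g; one of nine alike, starts in the channel in lane 1 (three balls in each lane).
- ball2_center (a point): Centre of a bright steel ball, 20 mm in diameter, 33 g; one of nine alike, starts in the channel in lane 1 (three balls in each lane).
- ball3_center (a point): Centre of a bright steel ball, 20 mm in diameter, 33 g; one of nine alike, starts in the channel in lane 2 (three balls in each lane).
- ball4_center (a point): Centre of a bright steel ball, 20 mm in diameter, 33 g; one of nine alike, starts in the channel in lane 2 (three balls in each lane).
- ball5_center (a point): Centre of a bright steel ball, 20 mm in diameter, 33 g; one of nine alike, starts in the channel in lane 2 (three balls in each lane).
- ball6_center (a point): Centre of a bright steel ball, 20 mm in diameter, 33 g; one of nine alike, starts in the channel in lane 3 (three balls in each lane).
- ball7_center (a point): Centre of a bright steel ball, 20 mm in diameter, 33 g; one of nine alike, starts in the channel in lane 3 (three balls in each lane).
- ball8_center (a point): Centre of a bright steel ball, 20 mm in diameter, 33 g; one of nine alike, starts in the channel in lane 3 (three balls in each lane).
- flask_mid (a point): Bystander: round clear glass flask, 116 mm wide, 165 mm tall; point half-way up.
- conical_mid (a point): Bystander: small conical glass flask with a cork, 74 mm wide, 116 mm tall; point half-way up.
- eraser_mid (a point): Bystander: black whiteboard eraser, 55 x 110 x 34 mm; point half-way up.

How it is judged (in metres and radians):
On the way, in this order (a step that is already met when the one before it is completed fails the run):
1. the board is tilted with its handle end up, more than 0.15 rad (value of joint board above 0.15 rad), for 0.1 s.
2. the board is tipped the other way, handle end down, more than 0.05 rad (value of joint board below -0.05 rad), for 0.1 s.
At the end, for the whole second after the job is handed in: Each of the six pockets holds one ball (centre within 6 mm of the pocket's), the three other balls lie in the channel (board y below -30 mm), and the board is at rest, level within 0.08 rad, released (value of joint board between -0.08 and 0.08 rad and velocity of joint board between -0.05 and 0.05 rad/s and distance between any of ball0_center, ball1_center, ball2_center, ball3_center, ball4_center, ball5_center, ball6_center, ball7_center, ball8_center and pocket0 below 0.006 m and distance between any of ball0_center, ball1_center, ball2_center, ball3_center, ball4_center, ball5_center, ball6_center, ball7_center, ball8_center and pocket1 below 0.006 m and distance between any of ball0_center, ball1_center, ball2_center, ball3_center, ball4_center, ball5_center, ball6_center, ball7_center, ball8_center and pocket2 below 0.006 m and distance between any of ball0_center, ball1_center, ball2_center, ball3_center, ball4_center, ball5_center, ball6_center, ball7_center, ball8_center and pocket3 below 0.006 m and distance between any of ball0_center, ball1_center, ball2_center, ball3_center, ball4_center, ball5_center, ball6_center, ball7_center, ball8_center and pocket4 below 0.006 m and distance between any of ball0_center, ball1_center, ball2_center, ball3_center, ball4_center, ball5_center, ball6_center, ball7_center, ball8_center and pocket5 below 0.006 m and ((z of ball0_center in the frame of pivot below -0.005 m and y of ball0_center in the frame of pivot above -0.02 m) or (y of ball0_center in the frame of pivot between -0.09 and -0.03 m and z of ball0_center in the frame of pivot between -0.01 and 0.03 m)) and ((z of ball1_center in the frame of pivot below -0.005 m and y of ball1_center in the frame of pivot above -0.02 m) or (y of ball1_center in the frame of pivot between -0.09 and -0.03 m and z of ball1_center in the frame of pivot between -0.01 and 0.03 m)) and ((z of ball2_center in the frame of pivot below -0.005 m and y of ball2_center in the frame of pivot above -0.02 m) or (y of ball2_center in the frame of pivot between -0.09 and -0.03 m and z of ball2_center in the frame of pivot between -0.01 and 0.03 m)) and ((z of ball3_center in the frame of pivot below -0.005 m and y of ball3_center in the frame of pivot above -0.02 m) or (y of ball3_center in the frame of pivot between -0.09 and -0.03 m and z of ball3_center in the frame of pivot between -0.01 and 0.03 m)) and ((z of ball4_center in the frame of pivot below -0.005 m and y of ball4_center in the frame of pivot above -0.02 m) or (y of ball4_center in the frame of pivot between -0.09 and -0.03 m and z of ball4_center in the frame of pivot between -0.01 and 0.03 m)) and ((z of ball5_center in the frame of pivot below -0.005 m and y of ball5_center in the frame of pivot above -0.02 m) or (y of ball5_center in the frame of pivot between -0.09 and -0.03 m and z of ball5_center in the frame of pivot between -0.01 and 0.03 m)) and ((z of ball6_center in the frame of pivot below -0.005 m and y of ball6_center in the frame of pivot above -0.02 m) or (y of ball6_center in the frame of pivot between -0.09 and -0.03 m and z of ball6_center in the frame of pivot between -0.01 and 0.03 m)) and ((z of ball7_center in the frame of pivot below -0.005 m and y of ball7_center in the frame of pivot above -0.02 m) or (y of ball7_center in the frame of pivot between -0.09 and -0.03 m and z of ball7_center in the frame of pivot between -0.01 and 0.03 m)) and ((z of ball8_center in the frame of pivot below -0.005 m and y of ball8_center in the frame of pivot above -0.02 m) or (y of ball8_center in the frame of pivot between -0.09 and -0.03 m and z of ball8_center in the frame of pivot between -0.01 and 0.03 m))); the robot touches nothing.
It fails at once if a ball falls off the board (height (world z) of any of ball0_center, ball1_center, ball2_center, ball3_center, ball4_center, ball5_center, ball6_center, ball7_center, ball8_center below 0.04 m).
It fails at once if a flask or the eraser is moved more than 30 mm or a flask tipped (distance of any of flask_mid, conical_mid, eraser_mid from where it was at the start of the episode above 0.03 m or angle between any of flask_mid, conical_mid's own z axis and vertical above 0.4 rad).
It also fails if it takes over 45 s, if anything falls off the work surface, if the arm or the gripper's body presses on something with over 40 N, if the wrist force passes 120 N, or if a joint passes its speed limit or range.

## Working session

There is one attempt and no reset: what is moved stays moved. The work goes in short steps, Python scripts to look and compute and a tool call to move; the robot and the scene stay as the last step left them, time stands still between calls to the robot, and variables do not carry over. Pictures are saved under pics/ and viewed, and the job is handed in when it is done.

Besides the shell and the picture viewer there is one more tool, called after ">>>" by a JSON object that holds its "op" and its "data", one argument or row to a line. servo_tool: Moves the arm, as the interface text tells. Its arguments: {"type":"object","properties":{"series":{"type":"array","items":{"type":"object","properties":{"hand":{"type":"number"},"tx":{"type":"number"},"ty":{"type":"number"},"tz":{"type":"number"},"twist":{"type":"number"}}}},"squeeze":{"type":"number"}},"required":["series"]}

```bash
mkdir -p pics; ls; python3 - <<'E'
from bench import *
import cv2
s=read_state()
for k in ("time_s","tool_pos","tool_rot","grip_width","contact_force"): print(k,s[k])
for n in("side","top"):
    im=read_camera(n); cv2.imwrite(f"pics/{n}0.png",im); print(n,get_calibration(n))
E
```

```text
pics
time_s 0.0
tool_pos [202.88923775 590.62983204 230.53387753]
tool_rot [[ 3.24898293e-01  9.45748887e-01 -3.76098255e-04]
 [ 9.45747723e-01 -3.24898485e-01 -1.48935938e-03]
 [-1.53075373e-03  1.28196251e-04 -9.99998820e-01]]
grip_width 85.1606177979584
contact_force [-0.08836089  0.51831388 -0.42063711]
side {'fov_y': 42.71249050878319, 'cx': 317.8025153934982, 'cy': 197.91906705946874, 'R': array([[ 0.99731226, -0.07302773,  0.00593429],
       [-0.0383012 , -0.58867984, -0.80745839],
       [ 0.06246025,  0.80506086, -0.58989467]]), 't': array([-525.85377682,  110.7615258 , 1341.35392604])}
top {'fov_y': 49.05884355958309, 'cx': 323.0330876710888, 'cy': 199.27075659857746, 'R': array([[ 0.01239491, -0.99978664, -0.01652388],
       [-0.9941513 , -0.01054868, -0.10747981],
       [ 0.10728258,  0.01775944, -0.99406994]]), 't': array([  -9.69416373,  540.94968723, 1112.51874037])}
```

View pics/side0.png

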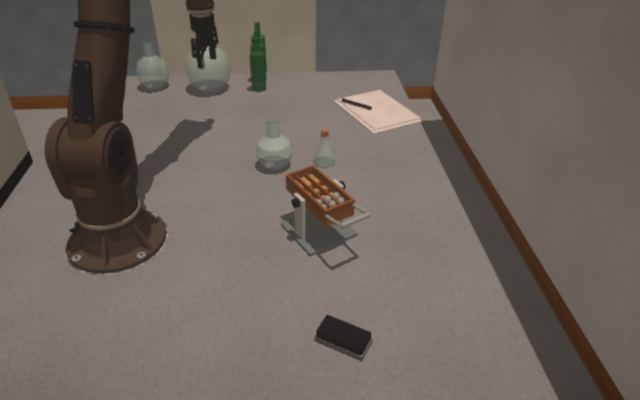

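View pics/top0.png

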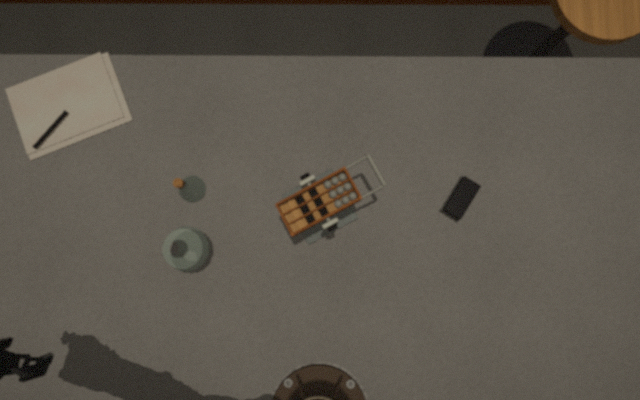

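The side view shows the board at about (320,195), with the handle toward (350,215). The top view shows the tray at about (320,202), the handle bar at about (376,172), the balls at the handle end, the flasks to the left, and the eraser at (461,199). I'll zoom in on both.

```bash
python3 - <<'E'
import cv2
im=cv2.imread("pics/top0.png"); c=im[140:260,260:400]; cv2.imwrite("pics/top0z.png",cv2.convertScaleAbs(cv2.resize(c,None,fx=5,fy=5,interpolation=cv2.INTER_CUBIC)[:600],alpha=1.6))
im=cv2.imread("pics/side0.png"); c=im[150:270,265:385]; cv2.imwrite("pics/side0z.png",cv2.convertScaleAbs(cv2.resize(c,None,fx=5,fy=5,interpolation=cv2.INTER_CUBIC),alpha=1.4))
E
```

```text
(no output)
```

View pics/top0z.png

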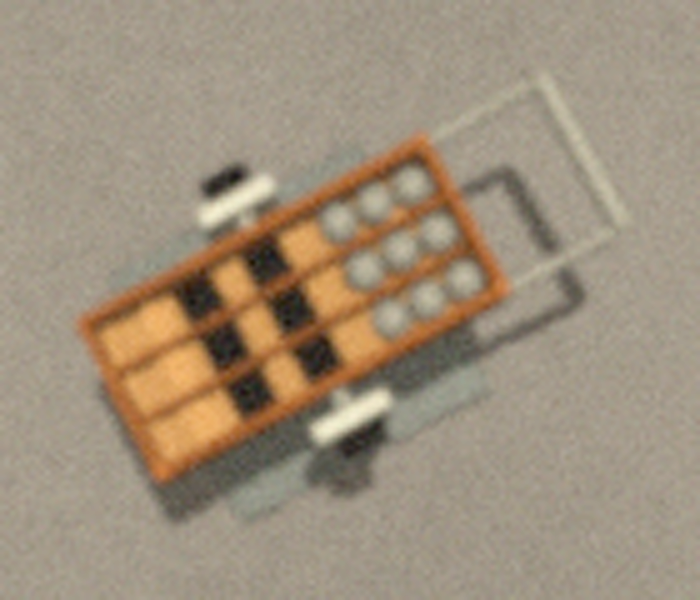

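View pics/side0z.png

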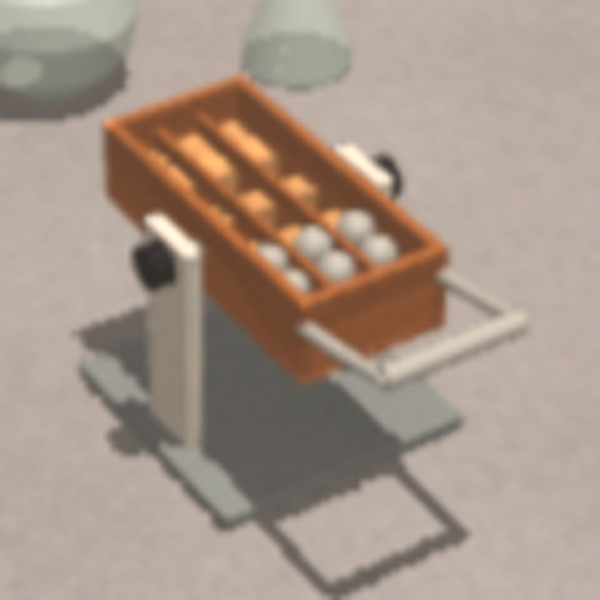

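```bash
cat > h.py <<'E'
import numpy as np,cv2
from bench import *
def ray(n,px):
    c=get_calibration(n); f=200/np.tan(np.radians(c['fov_y']/2))
    d=np.array([(px[0]-c['cx'])/f,(px[1]-c['cy'])/f,1]); R=np.array(c['R']);t=np.array(c['t'])
    return -R.T@t, R.T@d
def plane(n,px,z):
    o,d=ray(n,px); return o+d*(z-o[2])/d[2]
def tri(a,b):
    o1,d1=ray('top',a);o2,d2=ray('side',b)
    s=np.linalg.lstsq(np.c_[d1,-d2],o2-o1,rcond=None)[0]
    p,q=o1+s[0]*d1,o2+s[1]*d2; return (p+q)/2,np.linalg.norm(p-q)
def proj(n,X):
    c=get_calibration(n); f=200/np.tan(np.radians(c['fov_y']/2))
    p=np.array(c['R'])@X+c['t']; return p[:2]/p[2]*f+[c['cx'],c['cy']]
E
python3 - <<'E'
from h import *
np.set_printoptions(precision=1,suppress=True)
T=lambda u,v:(260+(u+.5)/5-.5,140+(v+.5)/5-.5)
S=lambda u,v:(265+(u+.5)/5-.5,150+(v+.5)/5-.5)
cs=np.array([plane('top',T(*p),144) for p in[(427,135),(507,293),(163,480),(82,322)]]);print(cs,cs.mean(0))
yd=(cs[2]+cs[3]-cs[0]-cs[1]);yd/=np.linalg.norm(yd);print('ydir',yd,np.degrees(np.arctan2(yd[1],yd[0])))
print([np.linalg.norm(cs[i]-cs[i-1]) for i in range(4)])
h=np.array([plane('top',T(*p),140) for p in[(545,82),(625,222)]]);print(h,h.mean(0))
c=cs.mean(0); print('expected handle',c[:2]-155*yd[:2])
print('tri handle ends',tri(T(545,82),S(522,318)),tri(T(625,222),S(385,375)))
print('tri corners',[tri(T(*a),S(*b)) for a,b in [((427,135),(447,255)),((507,293),(305,302)),((82,322),(240,78)),((163,480),(105,122))]])
E
```

```text
[[606.7 -56.4 144. ]
 [532.1 -94.3 144. ]
 [443.   65.1 144. ]
 [516.3 104.5 144. ]] [524.5   4.7 144. ]
ydir [-0.5  0.9  0. ] 119.26481026578966
[np.float64(184.51781509642416), np.float64(83.65536574292743), np.float64(182.5486509075992), np.float64(83.27189128700138)]
[[ 633.4 -112.2  140. ]
 [ 566.7 -149.9  140. ]] [ 600.1 -131.1  140. ]
expected handle [ 600.3 -130.5]
tri handle ends (array([ 636. , -112.1,  143.4]), np.float64(6.538475995941554)) (array([ 568.2, -149.6,  143.2]), np.float64(3.8580644393457217))
tri corners [(array([609.2, -56.5, 141. ]), np.float64(3.8171249503045144)), (array([535.1, -94.3, 144.6]), np.float64(6.034392998087095)), (array([518.1, 104.4, 144.9]), np.float64(3.833502279176948)), (array([444.9,  64.9, 145.9]), np.float64(3.913414715974566))]
```

```bash
cat >> h.py <<'E'
P=np.array([524.7,4.7,120.]); A=np.radians(119.25); Y=np.array([np.cos(A),np.sin(A),0])
def bar(th): return P+Y*(-155*np.cos(th)+20*np.sin(th))+np.array([0,0,155*np.sin(th)+20*np.cos(th)])
def go(X):
    """tool-axis shift (cm) to world TCP X, and twist to have tool x along -Y"""
    s=read_state(); R=np.array(s['tool_rot']); p=np.array(s['tool_pos'])
    v=R.T@(np.array(X)-p)/10; g=R.T@(-Y); tw=np.arctan2(g[1],g[0])
    print('t',round(s['time_s'],2),'tcp',p.round(1),'shift cm',v.round(2),'twist',round(tw,3),'F',np.array(s['contact_force']).round(1),'w',round(s['grip_width'],1))
E
python3 - <<'E'
from h import *
print(bar(0),bar(.45),bar(-.45)); b=bar(0); b[2]=215; go(b)
E
```

```text
[ 600.43629243 -130.5368811   140.        ] [ 588.64585708 -109.48354388  205.42859983] [ 597.14719305 -124.66377155   70.58928426]
t 0.1 tcp [202.9 590.7 230.7] shift cm [-55.29  61.02   1.65] twist 2.3 F [0.2 0.4 1.7] w 85.4
```

>>> {"op": "servo_tool", "data": {
  "series": [
    {"tx":-2.6,"ty":2.9,"tz":0,"twist":0.11,"hand":5},
    {"tx":-5.2,"ty":5.8,"tz":0,"twist":0.22,"hand":5},
    {"tx":-7.8,"ty":8.7,"tz":0,"twist":0.33,"hand":5},
    {"tx":-10.4,"ty":11.6,"tz":0,"twist":0.44,"hand":5},
    {"tx":-13,"ty":14.5,"tz":0,"twist":0.55,"hand":5},
    {"tx":-15.6,"ty":17.4,"tz":0,"twist":0.66,"hand":5},
    {"tx":-18.2,"ty":20.3,"tz":0,"twist":0.77,"hand":5},
    {"tx":-20.8,"ty":23.2,"tz":0,"twist":0.88,"hand":5}
  ]
}}

```text
time_s: 0.77
tool_pos: [355.1, 316.6, 230.8]
tool_rot: [[0.938, 0.347, -0.001], [0.347, -0.938, -0.001], [-0.001, 0.001, -1.0]]
contact_force: [1.5, 0.6, -0.1]
grip_width: 50.0
```

```bash
python3 - <<'E'
from h import *
b=bar(0); b[2]=215; go(b); print(read_state()['joints'])
E
```

```text
t 0.77 tcp [355.1 316.6 230.8] shift cm [ 7.48 50.45  1.63] twist 1.415 F [ 1.5  0.6 -0.1] w 50.0
[-1.08965819  0.18934997  0.29420085  1.94161428 -0.06347668  1.02099943
 -0.41252524]
```

>>> {"op": "servo_tool", "data": {
  "series": [
    {"tx":0.5,"ty":3.6,"tz":0,"twist":0.11},
    {"tx":1,"ty":7.2,"tz":0,"twist":0.22},
    {"tx":1.6,"ty":10.8,"tz":0,"twist":0.33},
    {"tx":2.1,"ty":14.4,"tz":0.3,"twist":0.44},
    {"tx":2.7,"ty":18,"tz":0.3,"twist":0.55},
    {"tx":3.2,"ty":21.6,"tz":0.3,"twist":0.66},
    {"tx":3.7,"ty":25.2,"tz":0.3,"twist":0.77},
    {"tx":4.3,"ty":28.8,"tz":0.3,"twist":0.88}
  ]
}}

```text
$.series[0]: bad value
```

```bash
python3 - <<'E'
from h import *
b=bar(0); b[2]=215; go(b); print(read_state()['joints'])
E
```

```text
t 0.77 tcp [355.1 316.6 230.8] shift cm [ 7.48 50.45  1.63] twist 1.415 F [ 1.5  0.6 -0.1] w 50.0
[-1.08965819  0.18934997  0.29420085  1.94161428 -0.06347668  1.02099943
 -0.41252524]
```

Each row needs every field, including hand.

>>> {"op": "servo_tool", "data": {
  "series": [
    {"tx":0.5,"ty":3.6,"tz":0,"twist":0.11,"hand":5},
    {"tx":1,"ty":7.2,"tz":0,"twist":0.22,"hand":5},
    {"tx":1.6,"ty":10.8,"tz":0,"twist":0.33,"hand":5},
    {"tx":2.1,"ty":14.4,"tz":0,"twist":0.44,"hand":5},
    {"tx":2.7,"ty":18,"tz":0,"twist":0.55,"hand":5},
    {"tx":3.2,"ty":21.6,"tz":0,"twist":0.66,"hand":5},
    {"tx":3.7,"ty":25.2,"tz":0,"twist":0.77,"hand":5},
    {"tx":4.3,"ty":28.8,"tz":0,"twist":0.88,"hand":5}
  ]
}}

```text
time_s: 1.43
tool_pos: [495.6, 59.8, 231.1]
tool_rot: [[0.863, -0.506, -0.001], [-0.506, -0.862, -0.001], [-0.0, 0.001, -1.0]]
contact_force: [0.8, 1.0, 1.1]
grip_width: 49.9
```

```bash
python3 - <<'E'
from h import *
b=bar(0); b[2]=215; go(b); print(read_state()['joints'])
E
```

```text
t 1.43 tcp [495.6  59.8 231.1] shift cm [18.67 11.11  1.62] twist 0.53 F [0.8 1.  1.1] w 49.9
[-0.72236479  0.24700563  0.61406681  1.90901003 -0.16322783  1.03620304
 -0.56949107]
```

>>> {"op": "servo_tool", "data": {
  "series": [
    {"tx":3.1,"ty":1.8,"tz":0,"twist":0.1,"hand":5},
    {"tx":6.2,"ty":3.7,"tz":0,"twist":0.2,"hand":5},
    {"tx":9.3,"ty":5.5,"tz":0,"twist":0.3,"hand":5},
    {"tx":12.4,"ty":7.4,"tz":0,"twist":0.4,"hand":5},
    {"tx":15.5,"ty":9.2,"tz":0.5,"twist":0.5,"hand":5},
    {"tx":18.7,"ty":11.1,"tz":1,"twist":0.53,"hand":5},
    {"tx":18.7,"ty":11.1,"tz":1.6,"twist":0.53,"hand":5},
    {"tx":18.7,"ty":11.1,"tz":1.6,"twist":0.53,"hand":5}
  ]
}}

```text
time_s: 2.1
tool_pos: [600.1, -133.2, 213.6]
tool_rot: [[0.485, -0.875, -0.003], [-0.875, -0.485, -0.003], [0.001, 0.004, -1.0]]
contact_force: [-0.4, 1.1, 0.0]
grip_width: 49.9
```

```bash
python3 - <<'E'
from h import *
b=bar(0); b[2]=215; go(b); print(read_state()['joints'])
b[2]=121; go(b)
im=read_camera('top'); cv2.imwrite("pics/top1z.png",cv2.convertScaleAbs(cv2.resize(im[140:260,260:400],None,fx=5,fy=5,interpolation=cv2.INTER_CUBIC),alpha=1.6))
im=read_camera('side'); cv2.imwrite("pics/side1z.png",cv2.convertScaleAbs(cv2.resize(im[130:250,265:385],None,fx=5,fy=5,interpolation=cv2.INTER_CUBIC),alpha=1.4))
E
```

```text
t 2.1 tcp [ 600.1 -133.2  213.6] shift cm [-0.22 -0.16 -0.14] twist -0.004 F [-0.4  1.1  0. ] w 49.9
[-0.36149099  0.50479282  0.74107674  1.66235582 -0.36682044  1.1221912
 -0.58486472]
t 2.1 tcp [ 600.1 -133.2  213.6] shift cm [-0.22 -0.2   9.26] twist -0.004 F [-0.4  1.1  0. ] w 49.9
```

View pics/top1z.png

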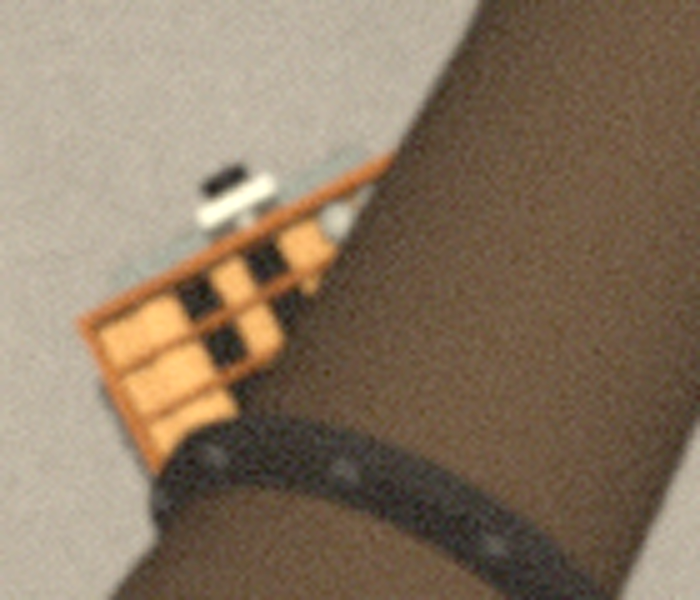

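View pics/side1z.png

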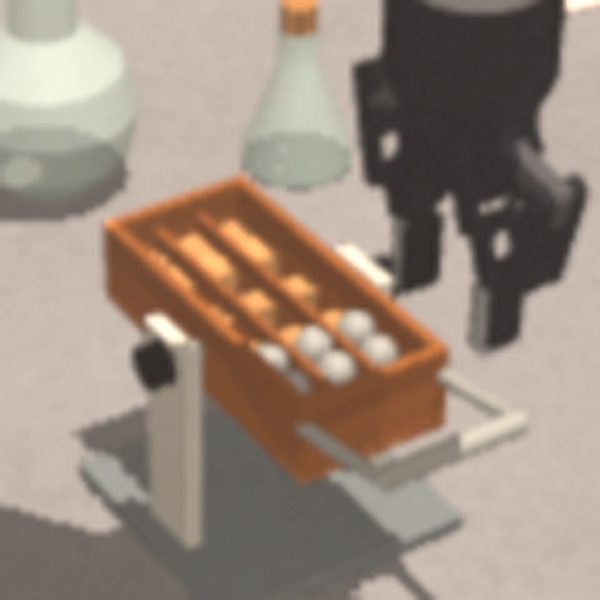

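The top view is half hidden by the forearm. The side view shows the open fingers at about (415,260) and (495,330), straddling the bar with the balls still in the channel. Next I descend and grip.

>>> {"op": "servo_tool", "data": {
  "series": [
    {"tx":-0.1,"ty":-0.2,"tz":2,"twist":0,"hand":5},
    {"tx":-0.2,"ty":-0.2,"tz":4.5,"twist":0,"hand":5},
    {"tx":-0.2,"ty":-0.2,"tz":7,"twist":0,"hand":5},
    {"tx":-0.2,"ty":-0.2,"tz":9,"twist":0,"hand":5},
    {"tx":-0.2,"ty":-0.2,"tz":9.2,"twist":0,"hand":5},
    {"tx":-0.2,"ty":-0.2,"tz":9.2,"twist":0,"hand":5}
  ],
  "squeeze": 30
}}

```text
time_s: 2.7
tool_pos: [600.1, -125.7, 122.3]
tool_rot: [[0.49, -0.871, -0.004], [-0.871, -0.49, 0.0], [-0.002, 0.004, -1.0]]
contact_force: [-0.5, -0.3, 0.4]
grip_width: 50.1
```

```bash
python3 - <<'E'
from h import *
b=bar(0); b[2]=121; go(b)
im=read_camera('side'); cv2.imwrite("pics/side2z.png",cv2.convertScaleAbs(cv2.resize(im[130:250,265:385],None,fx=5,fy=5,interpolation=cv2.INTER_CUBIC),alpha=1.4))
E
```

```text
t 2.7 tcp [ 600.1 -125.7  122.3] shift cm [0.44 0.21 0.13] twist 0.002 F [-0.5 -0.3  0.4] w 50.1
```

View pics/side2z.png

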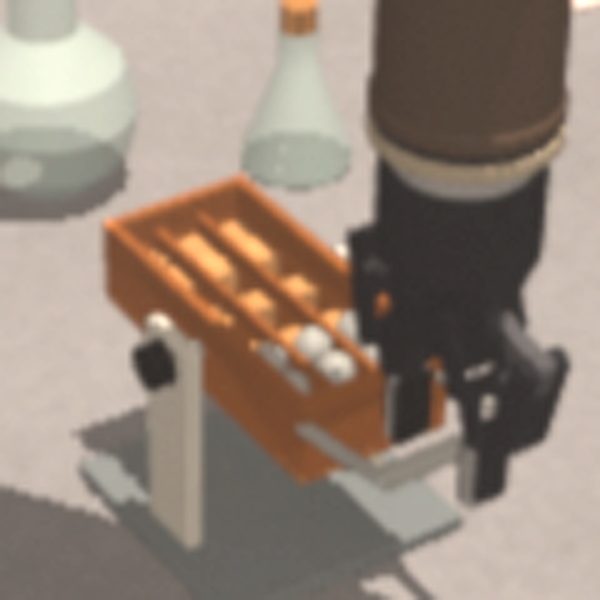

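The bar sits between the fingers, and the TCP is about 4 mm off towards the board. I'll correct that and close.

>>> {"op": "servo_tool", "data": {
  "series": [
    {"tx":0.4,"ty":0.2,"tz":0.1,"twist":0,"hand":5},
    {"tx":0.4,"ty":0.2,"tz":0.1,"twist":0,"hand":3},
    {"tx":0.4,"ty":0.2,"tz":0.1,"twist":0,"hand":0.8},
    {"tx":0.4,"ty":0.2,"tz":0.1,"twist":0,"hand":0.8},
    {"tx":0.4,"ty":0.2,"tz":0.1,"twist":0,"hand":0.8},
    {"tx":0.4,"ty":0.2,"tz":0.1,"twist":0,"hand":0.8}
  ],
  "squeeze": 30
}}

```text
time_s: 3.25
tool_pos: [601.8, -131.4, 123.2]
tool_rot: [[0.49, -0.872, -0.001], [-0.872, -0.49, -0.001], [0.0, 0.001, -1.0]]
contact_force: [0.1, -2.1, 3.5]
grip_width: 10.8
```

```bash
python3 - <<'E'
from h import *
b=bar(0); b[2]=121; go(b)
s=read_state(); p=np.array(s['tool_pos'])
im=read_camera('side'); cv2.imwrite("pics/side3z.png",cv2.convertScaleAbs(cv2.resize(im[130:250,265:385],None,fx=5,fy=5,interpolation=cv2.INTER_CUBIC),alpha=1.4))
R=np.array(s['tool_rot'])
for th in (.1,.2,.3,.35,.4,.45,-.1,-.2,-.3,-.4,-.45): print(th,(R.T@(bar(th)-bar(0))/10).round(2))
E
```

```text
t 3.25 tcp [ 601.8 -131.4  123.2] shift cm [-0.15  0.08  0.22] twist 0.001 F [ 0.1 -2.1  3.5] w 10.8
0.1 [-0.28  0.   -1.54]
0.2 [-0.7   0.   -3.04]
0.3 [-1.28  0.   -4.49]
0.35 [-1.62  0.   -5.19]
0.4 [-2.    0.   -5.88]
0.45 [-2.41  0.   -6.54]
-0.1 [ 0.12 -0.    1.56]
-0.2 [ 0.09 -0.    3.12]
-0.3 [-0.1  -0.    4.67]
-0.4 [-0.45 -0.01  6.19]
-0.45 [-0.68 -0.01  6.94]
```

View pics/side3z.png

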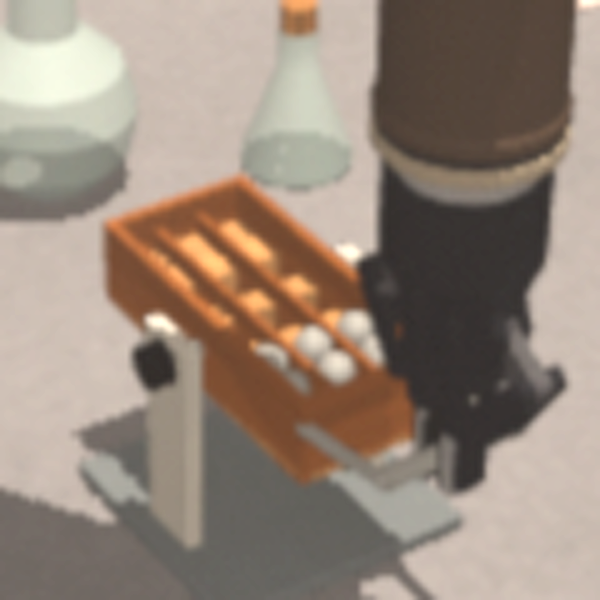

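The grip holds at 10.8 mm on the bar. Now I tilt up along the arc.

>>> {"op": "servo_tool", "data": {
  "series": [
    {"tx":-0.05,"ty":0,"tz":-0.5,"twist":0,"hand":0.8},
    {"tx":-0.15,"ty":0,"tz":-1.0,"twist":0,"hand":0.8},
    {"tx":-0.28,"ty":0,"tz":-1.54,"twist":0,"hand":0.8},
    {"tx":-0.42,"ty":0,"tz":-2.05,"twist":0,"hand":0.8},
    {"tx":-0.56,"ty":0,"tz":-2.55,"twist":0,"hand":0.8},
    {"tx":-0.7,"ty":0,"tz":-3.04,"twist":0,"hand":0.8},
    {"tx":-0.9,"ty":0,"tz":-3.6,"twist":0,"hand":0.8},
    {"tx":-1.1,"ty":0,"tz":-4.05,"twist":0,"hand":0.8}
  ],
  "squeeze": 30
}}

```text
time_s: 3.97
tool_pos: [596.7, -122.2, 164.5]
tool_rot: [[0.489, -0.872, 0.0], [-0.872, -0.489, -0.002], [0.002, 0.0, -1.0]]
contact_force: [3.9, -4.0, -4.8]
grip_width: 10.8
```

```bash
cat >> h.py <<'E'
from scipy.optimize import brentq
def snap(n,k,y0=110,amp=1.4):
    im=read_camera(n)
    c=im[y0:y0+120,265:385] if n=='side' else im[140:260,260:400]
    cv2.imwrite(f"pics/{n}{k}z.png",cv2.convertScaleAbs(cv2.resize(c,None,fx=5,fy=5,interpolation=cv2.INTER_CUBIC),alpha=amp))
def tilt(off=123.2-140):
    s=read_state(); z=s['tool_pos'][2]-off; return brentq(lambda t:bar(t)[2]-z,-.8,.8)
def arc(ths):
    s=read_state(); R=np.array(s['tool_rot']); p=np.array(s['tool_pos']); t0=tilt()
    print('tilt',round(t0,3),'tcp',p.round(1),'F',np.array(s['contact_force']).round(1),'w',round(s['grip_width'],1),'t',s['time_s'])
    off=np.array([1.4,-.9,-16.8])
    for t in ths: print(t,(R.T@(bar(t)+off-p)/10).round(2))
E
python3 - <<'E'
from h import *
arc([.3,.35,.4,.45]); snap('side',4)
E
```

```text
tilt 0.274 tcp [ 596.7 -122.2  164.5] F [ 3.9 -4.  -4.8] w 10.8 t 3.9667
0.3 [-0.23  0.01 -0.37]
0.35 [-0.57  0.01 -1.07]
0.4 [-0.94  0.01 -1.75]
0.45 [-1.35  0.01 -2.42]
```

View pics/side4z.png

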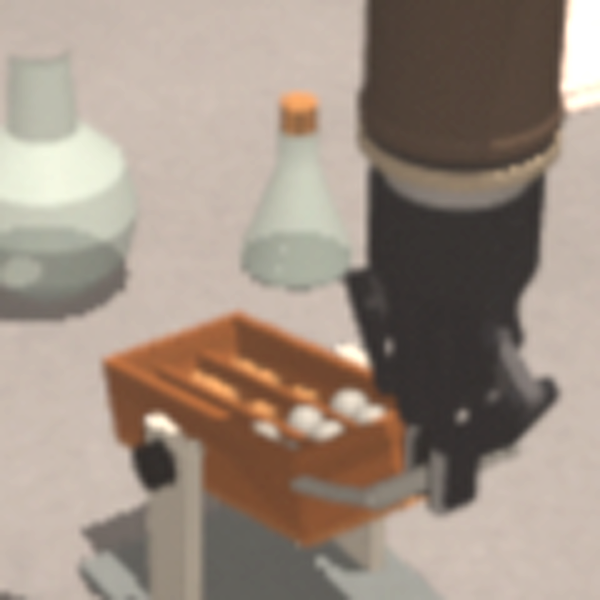

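The board is at about 0.27 and the balls are just starting to move. I'll go on to 0.45 and then dwell.

>>> {"op": "servo_tool", "data": {
  "series": [
    {"tx":-0.23,"ty":0,"tz":-0.4,"twist":0,"hand":0.8},
    {"tx":-0.35,"ty":0,"tz":-0.65,"twist":0,"hand":0.8},
    {"tx":-0.45,"ty":0,"tz":-0.85,"twist":0,"hand":0.8},
    {"tx":-0.57,"ty":0,"tz":-1.07,"twist":0,"hand":0.8},
    {"tx":-0.7,"ty":0,"tz":-1.3,"twist":0,"hand":0.8},
    {"tx":-0.82,"ty":0,"tz":-1.52,"twist":0,"hand":0.8},
    {"tx":-0.94,"ty":0,"tz":-1.75,"twist":0,"hand":0.8},
    {"tx":-0.94,"ty":0,"tz":-1.75,"twist":0,"hand":0.8}
  ],
  "squeeze": 30
}}

```text
time_s: 4.68
tool_pos: [592.3, -114.2, 183.7]
tool_rot: [[0.489, -0.872, 0.002], [-0.872, -0.489, -0.002], [0.003, -0.001, -1.0]]
contact_force: [1.6, -2.7, 3.2]
grip_width: 10.7
```

```bash
python3 - <<'E'
from h import *
arc([.4,.45,.48]); snap('side',5,110); snap('top',5,amp=1.6)
E
```

```text
tilt 0.412 tcp [ 592.3 -114.2  183.7] F [ 1.6 -2.7  3.2] w 10.7 t 4.6833
0.4 [-0.03  0.01  0.17]
0.45 [-0.44  0.01 -0.5 ]
0.48 [-0.7   0.01 -0.89]
```

View pics/side5z.png

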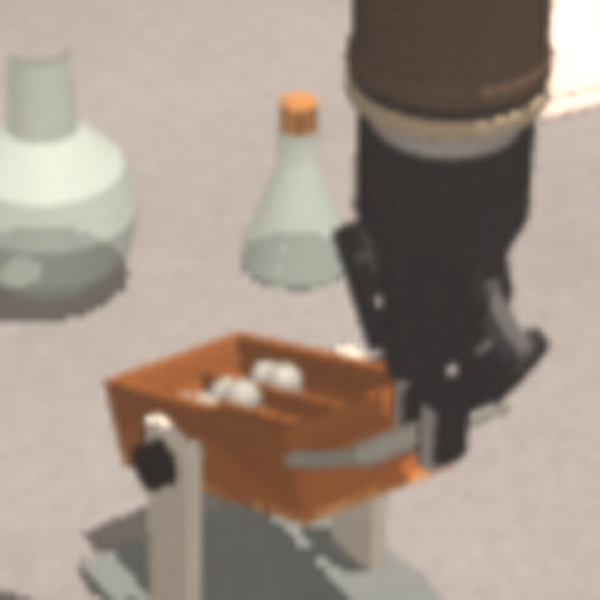

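View pics/top5z.png

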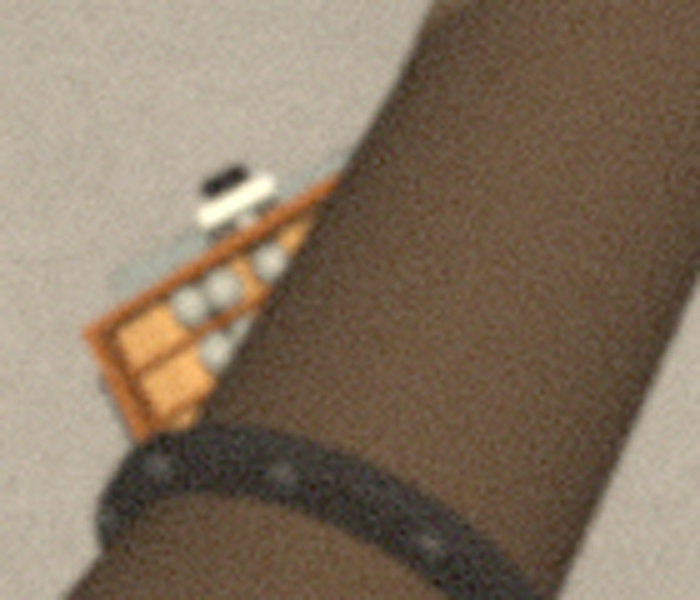

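At 0.41 the balls are rolling across the pockets; in the top view, lane 3's balls are at (190,303), (225,290) and (272,262). I'll dwell at 0.45.

>>> {"op": "servo_tool", "data": {
  "series": [
    {"tx":-0.2,"ty":0,"tz":-0.2,"twist":0,"hand":0.8},
    {"tx":-0.44,"ty":0,"tz":-0.5,"twist":0,"hand":0.8},
    {"tx":-0.44,"ty":0,"tz":-0.5,"twist":0,"hand":0.8},
    {"tx":-0.44,"ty":0,"tz":-0.5,"twist":0,"hand":0.8},
    {"tx":-0.44,"ty":0,"tz":-0.5,"twist":0,"hand":0.8},
    {"tx":-0.44,"ty":0,"tz":-0.5,"twist":0,"hand":0.8},
    {"tx":-0.44,"ty":0,"tz":-0.5,"twist":0,"hand":0.8},
    {"tx":-0.44,"ty":0,"tz":-0.5,"twist":0,"hand":0.8}
  ],
  "squeeze": 30
}}

```text
time_s: 5.45
tool_pos: [590.7, -111.2, 189.6]
tool_rot: [[0.489, -0.872, 0.003], [-0.872, -0.489, -0.002], [0.004, -0.002, -1.0]]
contact_force: [3.0, -4.6, 6.0]
grip_width: 10.6
```

```bash
python3 - <<'E'
from h import *
arc([.4,.45,.48]); snap('side',6,110); snap('top',6,amp=1.6)
E
```

```text
tilt 0.457 tcp [ 590.7 -111.2  189.6] F [ 3.  -4.6  6. ] w 10.6 t 5.45
0.4 [0.31 0.02 0.76]
0.45 [-0.1   0.02  0.09]
0.48 [-0.36  0.01 -0.3 ]
```

View pics/side6z.png

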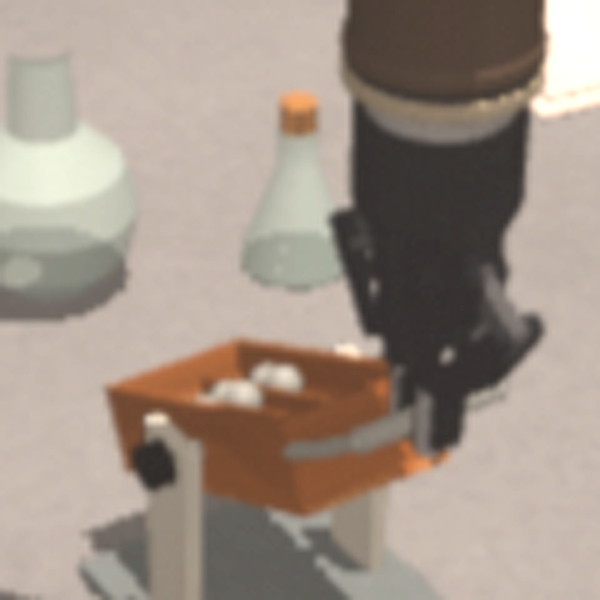

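View pics/top6z.png

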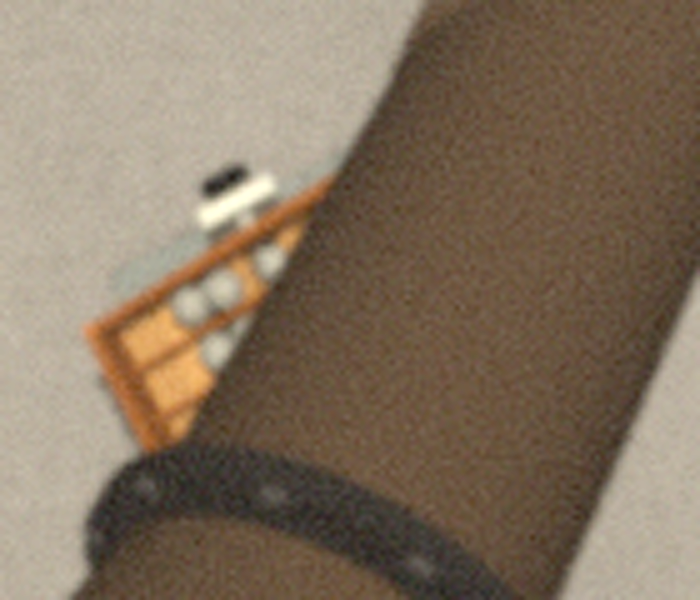

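```bash
cat >> h.py <<'E'
def bp(x,y,z,th):
    X=np.array([np.sin(A),-np.cos(A),0]); c,s=np.cos(th),np.sin(th)
    return P+X*x+Y*(y*c+z*s)+np.array([0,0,-y*s+z*c])
E
python3 - <<'E'
from h import *
from scipy.optimize import brentq
np.set_printoptions(precision=0,suppress=True)
zt=lambda p:((p-[260,140])*5+2); zs=lambda p:((p-[265,110])*5+2)
th=.457
for nm,pt in dict(farL=(-43,94,24),farR=(43,94,24),nearL=(-43,-94,24),nearR=(43,-94,24)).items():
    print(nm,zt(proj('top',bp(*pt,th))),zs(proj('side',bp(*pt,th))))
# level picture pockets -> board y (deck opening z=0)
T=lambda u,v:(260+(u+.5)/5-.5,140+(v+.5)/5-.5)
X=np.array([np.sin(A),-np.cos(A),0])
for uv in[(267,258),(293,307),(318,355),(199,295),(224,345),(250,392)]:
    w=plane('top',T(*uv),119)-P; print('pocket',w@X,w@Y)
# current balls: intersect ray with board plane at height z above deck
for uv in[(190,303),(225,290),(272,262),(217,350)]:
    o,d=ray('top',T(*uv)); n=bp(0,0,1,th)-P; yv=bp(0,1,0,th)-P
    for z in(-9.5,10):
        q=o+d*((P+n*z-o)@n)/(d@n)-P; print('ball',uv,'z',z,'x',(q@X).round(1),'y',(q@yv).round(1))
E
```

```text
farL [168. 487.] [ 96. 393.]
farR [ 85. 332.] [232. 344.]
nearL [483. 303.] [272. 421.]
nearR [391. 137.] [420. 365.]
pocket 29.707912757372902 0.08337371984877394
pocket 2.8917299921290995 0.40032144773357653
pocket -23.134030660787847 0.9063224315381277
pocket 29.625111371997846 37.26716440803532
pocket 2.650556348579452 38.135079754915125
pocket -23.147477377022366 37.897478872881585
ball (190, 303) z -9.5 x 32.3 y 53.0
ball (190, 303) z 10 x 29.5 y 43.0
ball (225, 290) z -9.5 x 28.5 y 32.7
ball (225, 290) z 10 x 25.8 y 23.1
ball (272, 262) z -9.5 x 28.0 y 3.2
ball (272, 262) z 10 x 25.3 y -5.8
ball (217, 350) z -9.5 x 5.3 y 52.2
ball (217, 350) z 10 x 3.0 y 42.3
```

Lane 3 fits a ball in each pocket, with the spare caught in the dip over the second one (y about 43, z about 9). By geometry it needs about 0.45 rad to escape, so I'll go a little steeper.

>>> {"op": "servo_tool", "data": {
  "series": [
    {"tx":-0.3,"ty":0,"tz":-0.25,"twist":0,"hand":0.8},
    {"tx":-0.6,"ty":0,"tz":-0.7,"twist":0,"hand":0.8},
    {"tx":-0.65,"ty":0,"tz":-0.75,"twist":0,"hand":0.8},
    {"tx":-0.65,"ty":0,"tz":-0.75,"twist":0,"hand":0.8},
    {"tx":-0.65,"ty":0,"tz":-0.75,"twist":0,"hand":0.8},
    {"tx":-0.65,"ty":0,"tz":-0.75,"twist":0,"hand":0.8}
  ],
  "squeeze": 30
}}

```text
time_s: 6.05
tool_pos: [588.0, -106.4, 197.9]
tool_rot: [[0.488, -0.873, 0.005], [-0.873, -0.488, -0.003], [0.005, -0.003, -1.0]]
contact_force: [2.7, -4.5, 5.2]
grip_width: 10.6
```

```bash
python3 - <<'E'
from h import *
arc([.45,.48,.53]); snap('side',7,110); snap('top',7,amp=1.6)
E
```

```text
tilt 0.523 tcp [ 588.  -106.4  197.9] F [ 2.7 -4.5  5.2] w 10.6 t 6.05
0.45 [0.45 0.02 0.93]
0.48 [0.19 0.02 0.54]
0.53 [-0.27  0.02 -0.09]
```

View pics/side7z.png

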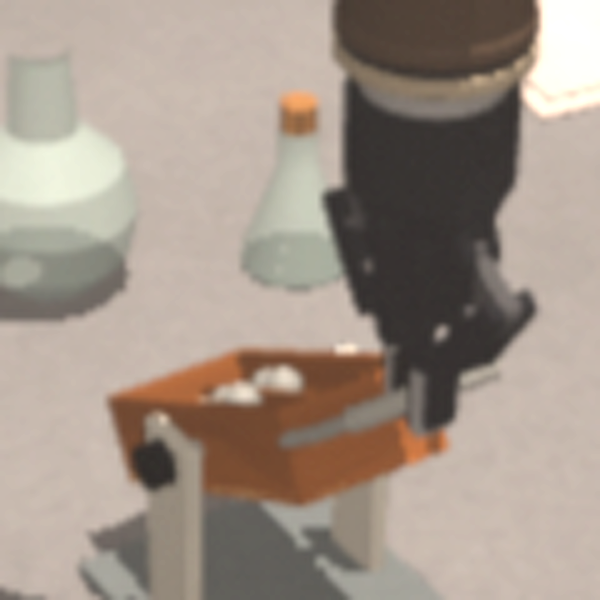

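View pics/top7z.png

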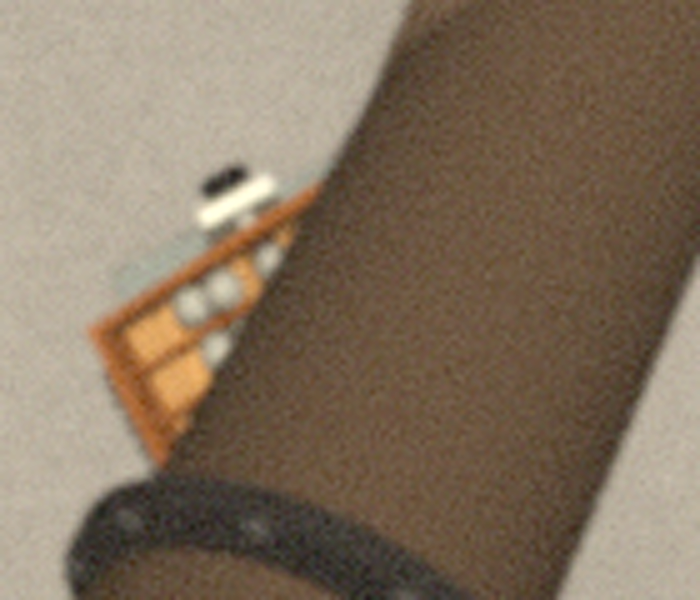

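Nothing moved at 0.52, so I'll measure the ball heights by triangulating before going on.

```bash
python3 - <<'E'
from h import *
ims=[];imt=[]
for i in range(4):
    ims.append(read_camera('side').astype(float)); imt.append(read_camera('top').astype(float))
s=np.mean(ims,0);t=np.mean(imt,0); np.save('s8.npy',s); np.save('t8.npy',t)
a=cv2.resize(np.clip(s[172:204,283:353]*1.5,0,255).astype(np.uint8),None,fx=11,fy=11,interpolation=cv2.INTER_CUBIC)
b=cv2.resize(np.clip(t[175:237,275:335]*1.7,0,255).astype(np.uint8),None,fx=9,fy=9,interpolation=cv2.INTER_CUBIC)
cv2.imwrite('pics/side8.png',a);cv2.imwrite('pics/top8.png',b)
E
```

```text
(no output)
```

View pics/side8.png

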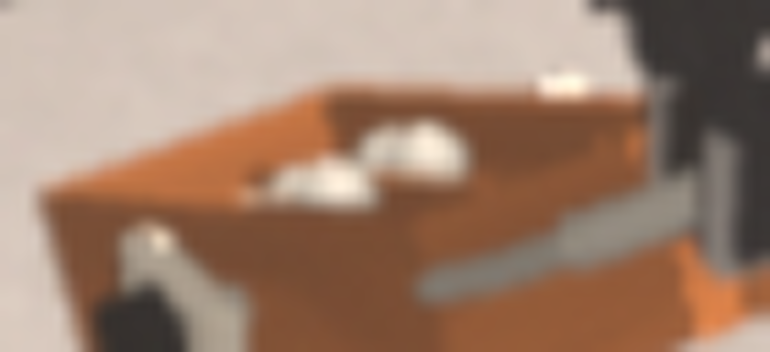

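View pics/top8.png

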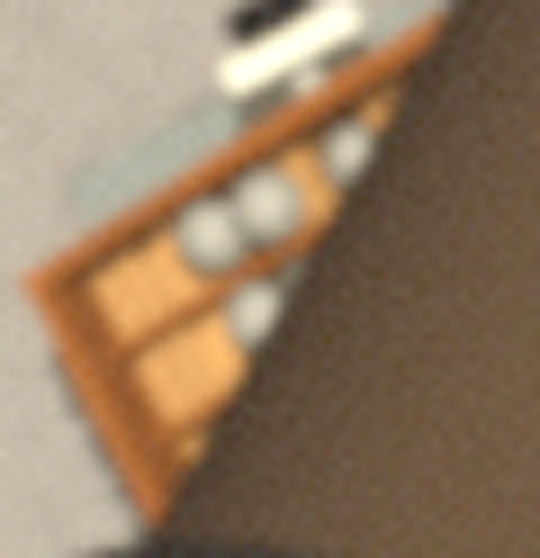

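```bash
python3 - <<'E'
from h import *
np.set_printoptions(precision=1,suppress=True)
t=lambda u,v:(275+(u+.5)/9-.5,175+(v+.5)/9-.5); s=lambda u,v:(283+(u+.5)/11-.5,172+(v+.5)/11-.5)
X=np.array([np.sin(A),-np.cos(A),0])
def bc(w,th):
    d=w-P; a=d@Y; return np.array([d@X, a*np.cos(th)-d[2]*np.sin(th), a*np.sin(th)+d[2]*np.cos(th)])
for nm,a,b in [('A',(212,235),(400,149)),('B',(266,205),(432,152)),('farR rim',(38,280),(320,90)),('far L',(152,520),(42,195)),('mid',(252,310),(318,185))]:
    w,e=tri(t(*a),s(*b)); print(nm,w,'res',round(e,1),'board',bc(w,.523), bc(w,.46))
for nm,pt in dict(farL=(-43,94,24),farR=(43,94,24)).items():
  for th in(.45,.523):
    p=proj('top',bp(*pt,th));q=proj('side',bp(*pt,th)); print(nm,th,(p-[275,175])*9+4,(q-[283,172])*11+5)
for nm,pt in dict(pk0=(26,0,-9.5),pk1=(26,37,-9.5),dipfar=(26,43.6,9),dipnear=(26,30.4,9),deck=(26,78,10)).items():
    p=proj('top',bp(*pt,.523));q=proj('side',bp(*pt,.523)); print(nm,(p-[275,175])*9+4,(q-[283,172])*11+5)
E
```

```text
A [530.7  55.1 113.4] res 5.7 board [29.9 38.8 14.8] [29.9 39.7 12.3]
B [537.6  40.2 122.6] res 4.9 board [28.6 20.1 14.6] [28.6 21.  13.3]
farR rim [517.  103.3  98.9] res 0.7 board [41.4 88.3 26.6] [41.4 89.8 20.9]
far L [449.8  71.5  92.7] res 4.8 board [-32.8  95.8  23.7] [-32.8  97.1  17.6]
mid [510.6  44.2 111.5] res 5.1 board [ 7.  40.1 13.3] [ 7.  40.8 10.7]
farL 0.45 [166.6 561.8] [ 13.9 180. ]
farL 0.523 [174.2 559.4] [ 18.3 206.5]
farR 0.45 [ 17.4 282.3] [312.3  72.2]
farR 0.523 [ 25.8 281.7] [315.9  98.2]
pk0 [369.4 156.6] [481.9 254.5]
pk1 [268.5 220.9] [405.7 251.5]
dipfar [217.  242.2] [371.8 178.1]
dipnear [252.8 219.4] [398.2 178.6]
deck [123.8 301.1] [303.9 173.2]
```

Both views put the last two balls of each lane above the deck, at y of about 43 and 23. They are side by side, jammed across the mouth of the second pocket, with a ball in the first pocket. Tipping back should free the rear ball and let the front one drop, so I compute that arc.

```bash
python3 - <<'E'
from h import *
arc([.45,.4,.3,.2,.1,0,-.1,-.2,-.3,-.4,-.45])
E
```

```text
tilt 0.523 tcp [ 588.  -106.3  197.9] F [ 2.4 -4.3  4.4] w 10.8 t 6.55
0.45 [0.45 0.02 0.93]
0.4 [0.86 0.02 1.6 ]
0.3 [1.57 0.03 2.99]
0.2 [2.14 0.03 4.44]
0.1 [2.56 0.04 5.95]
0 [2.83 0.04 7.49]
-0.1 [2.94 0.05 9.05]
-0.2 [ 2.9   0.05 10.61]
-0.3 [ 2.7   0.06 12.16]
-0.4 [ 2.35  0.06 13.68]
-0.45 [ 2.12  0.06 14.43]
```

>>> {"op": "servo_tool", "data": {
  "series": [
    {"tx":0.86,"ty":0,"tz":1.6,"twist":0,"hand":0.8},
    {"tx":1.57,"ty":0,"tz":2.99,"twist":0,"hand":0.8},
    {"tx":2.14,"ty":0,"tz":4.44,"twist":0,"hand":0.8},
    {"tx":2.56,"ty":0,"tz":5.95,"twist":0,"hand":0.8},
    {"tx":2.83,"ty":0,"tz":7.49,"twist":0,"hand":0.8},
    {"tx":2.92,"ty":0,"tz":8.5,"twist":0,"hand":0.8},
    {"tx":2.92,"ty":0,"tz":8.5,"twist":0,"hand":0.8},
    {"tx":2.92,"ty":0,"tz":8.5,"twist":0,"hand":0.8}
  ],
  "squeeze": 30
}}

```text
time_s: 7.22
tool_pos: [602.4, -132.3, 112.4]
tool_rot: [[0.488, -0.873, 0.004], [-0.873, -0.488, -0.003], [0.005, -0.002, -1.0]]
contact_force: [2.5, -4.5, -2.6]
grip_width: 10.6
```

```bash
python3 - <<'E'
from h import *
arc([0,-.1,-.2,-.3,-.4,-.45,-.5]); snap('side',9,130); snap('top',9,amp=1.6)
E
```

```text
tilt -0.069 tcp [ 602.4 -132.3  112.4] F [ 2.5 -4.5 -2.6] w 10.6 t 7.2167
0 [-0.1   0.01 -1.08]
-0.1 [0.02 0.01 0.48]
-0.2 [-0.02  0.01  2.04]
-0.3 [-0.22  0.02  3.59]
-0.4 [-0.57  0.02  5.11]
-0.45 [-0.8   0.02  5.86]
-0.5 [-1.07  0.02  6.59]
```

View pics/side9z.png

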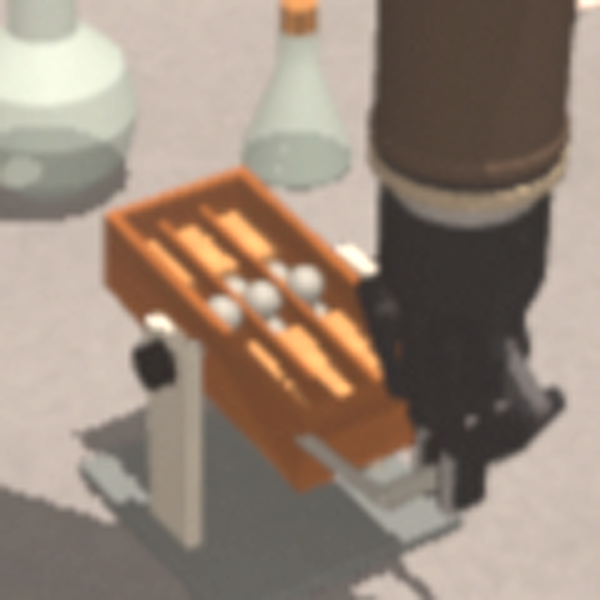

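View pics/top9z.png

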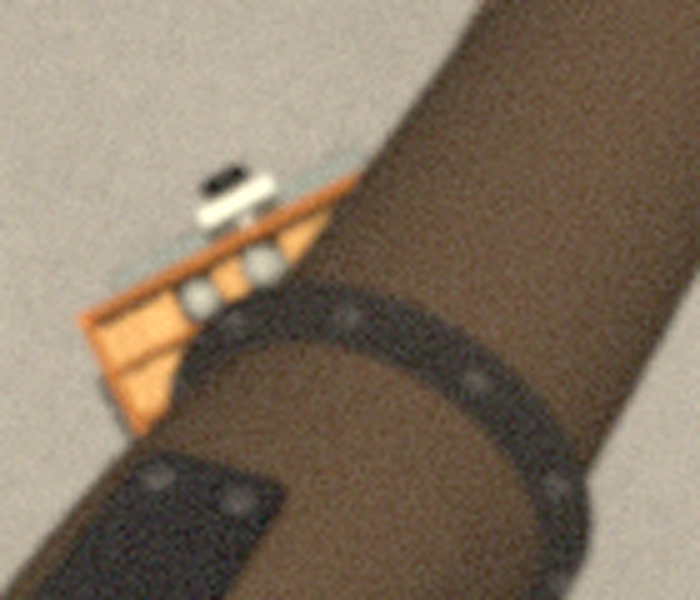

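The jam has cleared. In each lane both pockets show a low ball, and one spare sits on the dip over the first pocket (side view at (307,280), (263,298) and (224,310)). I'll tip on to about -0.45.

>>> {"op": "servo_tool", "data": {
  "series": [
    {"tx":0.02,"ty":0,"tz":1.2,"twist":0,"hand":0.8},
    {"tx":-0.05,"ty":0,"tz":2.4,"twist":0,"hand":0.8},
    {"tx":-0.22,"ty":0,"tz":3.6,"twist":0,"hand":0.8},
    {"tx":-0.45,"ty":0,"tz":4.6,"twist":0,"hand":0.8},
    {"tx":-0.7,"ty":0,"tz":5.5,"twist":0,"hand":0.8},
    {"tx":-0.8,"ty":0,"tz":5.8,"twist":0,"hand":0.8},
    {"tx":-0.8,"ty":0,"tz":5.8,"twist":0,"hand":0.8},
    {"tx":-0.8,"ty":0,"tz":5.8,"twist":0,"hand":0.8}
  ],
  "squeeze": 30
}}

```text
time_s: 7.98
tool_pos: [599.1, -126.3, 54.5]
tool_rot: [[0.488, -0.873, 0.005], [-0.873, -0.488, -0.005], [0.007, -0.002, -1.0]]
contact_force: [5.1, -7.1, -5.4]
grip_width: 11.0
```

```bash
python3 - <<'E'
from h import *
arc([0,-.1,-.2,-.3,-.4,-.45,-.5]); snap('side',10,130)
E
```

```text
tilt -0.445 tcp [ 599.1 -126.3   54.5] F [ 5.1 -7.1 -5.4] w 11.0 t 7.9833
0 [ 0.63 -0.   -6.87]
-0.1 [ 0.74  0.   -5.31]
-0.2 [ 0.69  0.   -3.75]
-0.3 [ 0.49  0.01 -2.2 ]
-0.4 [ 0.14  0.01 -0.68]
-0.45 [-0.1   0.01  0.07]
-0.5 [-0.37  0.02  0.8 ]
```

View pics/side10z.png

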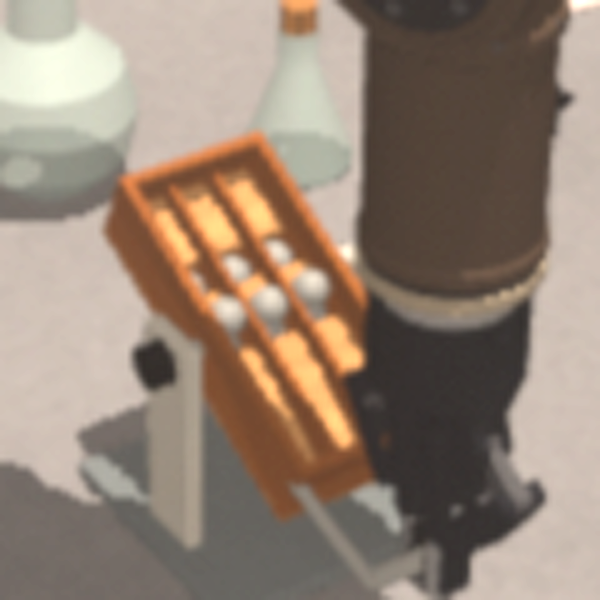

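The three spares are still in the dips over the first pockets at -0.445. I'll go steeper.

>>> {"op": "servo_tool", "data": {
  "series": [
    {"tx":-0.2,"ty":0,"tz":0.4,"twist":0,"hand":0.8},
    {"tx":-0.45,"ty":0,"tz":1.0,"twist":0,"hand":0.8},
    {"tx":-0.55,"ty":0,"tz":1.2,"twist":0,"hand":0.8},
    {"tx":-0.55,"ty":0,"tz":1.2,"twist":0,"hand":0.8},
    {"tx":-0.55,"ty":0,"tz":1.2,"twist":0,"hand":0.8},
    {"tx":-0.55,"ty":0,"tz":1.2,"twist":0,"hand":0.8}
  ],
  "squeeze": 30
}}

```text
time_s: 8.53
tool_pos: [597.1, -122.6, 42.2]
tool_rot: [[0.487, -0.873, 0.007], [-0.873, -0.487, -0.007], [0.009, -0.003, -1.0]]
contact_force: [5.2, -7.6, -5.5]
grip_width: 11.0
```

```bash
python3 - <<'E'
from h import *
arc([0,-.1,-.2,-.3,-.4,-.45,-.5,-.54]); snap('side',11,130)
E
```

```text
tilt -0.529 tcp [ 597.1 -122.6   42.2] F [ 5.2 -7.6 -5.5] w 11.0 t 8.5333
0 [ 1.07 -0.01 -8.09]
-0.1 [ 1.18 -0.   -6.53]
-0.2 [ 1.13  0.   -4.97]
-0.3 [ 0.93  0.01 -3.42]
-0.4 [ 0.57  0.01 -1.9 ]
-0.45 [ 0.34  0.01 -1.15]
-0.5 [ 0.07  0.02 -0.42]
-0.54 [-0.18  0.02  0.15]
```

View pics/side11z.png

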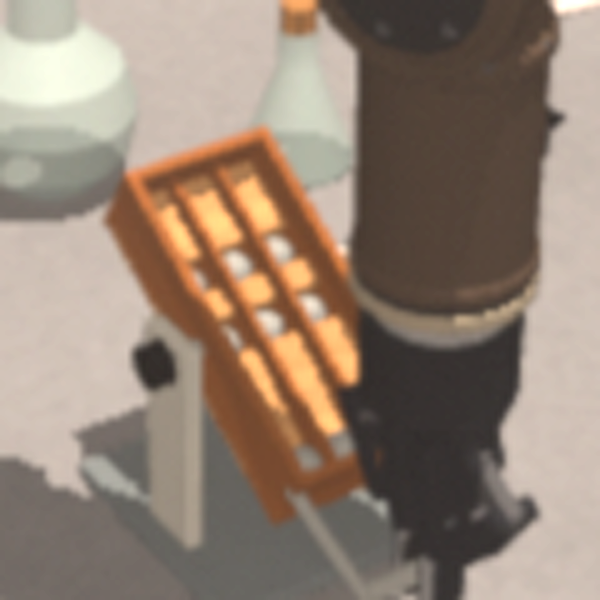

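The spares have rolled to the handle end, with lanes 2 and 3 visible at (305,458) and (340,443), and six balls lie in the pockets. I return gently to level.

>>> {"op": "servo_tool", "data": {
  "series": [
    {"tx":0.34,"ty":0,"tz":-1.15,"twist":0,"hand":0.8},
    {"tx":0.65,"ty":0,"tz":-2.3,"twist":0,"hand":0.8},
    {"tx":0.93,"ty":0,"tz":-3.42,"twist":0,"hand":0.8},
    {"tx":1.07,"ty":0,"tz":-4.5,"twist":0,"hand":0.8},
    {"tx":1.15,"ty":0,"tz":-5.5,"twist":0,"hand":0.8},
    {"tx":1.18,"ty":0,"tz":-6.5,"twist":0,"hand":0.8},
    {"tx":1.13,"ty":0,"tz":-7.4,"twist":0,"hand":0.8},
    {"tx":1.1,"ty":0,"tz":-7.8,"twist":0,"hand":0.8}
  ],
  "squeeze": 30
}}

```text
time_s: 9.25
tool_pos: [602.1, -131.7, 120.7]
tool_rot: [[0.487, -0.873, 0.007], [-0.873, -0.487, -0.007], [0.01, -0.003, -1.0]]
contact_force: [3.7, -4.7, -4.0]
grip_width: 10.9
```

```bash
python3 - <<'E'
from h import *
arc([0])
E
```

```text
tilt -0.016 tcp [ 602.1 -131.7  120.7] F [ 3.7 -4.7 -4. ] w 10.9 t 9.25
0 [-0.04  0.01 -0.25]
```

>>> {"op": "servo_tool", "data": {
  "series": [
    {"tx":-0.04,"ty":0,"tz":-0.2,"twist":0,"hand":0.8},
    {"tx":-0.04,"ty":0,"tz":-0.2,"twist":0,"hand":0.8},
    {"tx":-0.04,"ty":0,"tz":-0.2,"twist":0,"hand":0.8}
  ],
  "squeeze": 30
}}

```text
time_s: 9.5
tool_pos: [602.1, -131.5, 122.9]
tool_rot: [[0.487, -0.873, 0.008], [-0.873, -0.487, -0.007], [0.01, -0.003, -1.0]]
contact_force: [1.4, -4.8, 3.4]
grip_width: 10.6
```

```bash
python3 - <<'E'
from h import *
arc([0]); snap('side',12,130)
E
```

```text
tilt -0.002 tcp [ 602.1 -131.5  122.9] F [ 1.4 -4.8  3.4] w 10.6 t 9.5
0 [-0.02  0.02 -0.03]
```

View pics/side12z.png

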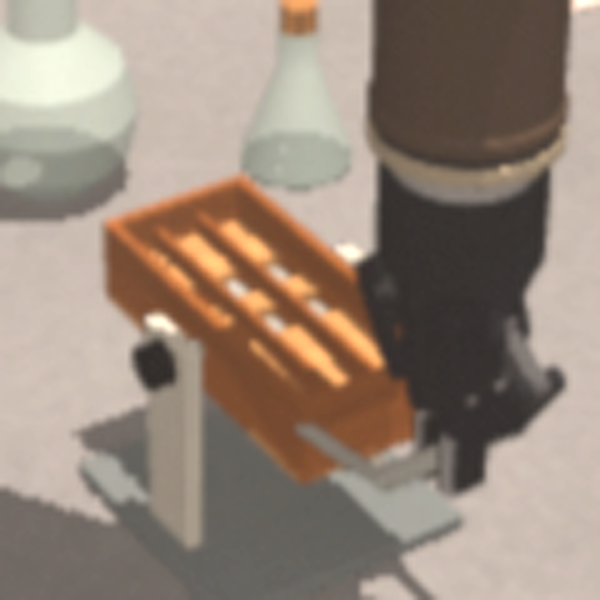

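The board is level, with rim corners where they were at the start. I release and rise.

>>> {"op": "servo_tool", "data": {
  "series": [
    {"tx":0,"ty":0,"tz":0,"twist":0,"hand":2},
    {"tx":0,"ty":0,"tz":0,"twist":0,"hand":4},
    {"tx":0,"ty":0,"tz":0,"twist":0,"hand":5},
    {"tx":0,"ty":0,"tz":0,"twist":0,"hand":5},
    {"tx":0,"ty":0,"tz":-2,"twist":0,"hand":5},
    {"tx":0,"ty":0,"tz":-5,"twist":0,"hand":5},
    {"tx":0,"ty":0,"tz":-8,"twist":0,"hand":5},
    {"tx":0,"ty":0,"tz":-11,"twist":0,"hand":5}
  ]
}}

```text
time_s: 10.22
tool_pos: [600.6, -130.3, 233.7]
tool_rot: [[0.487, -0.873, 0.007], [-0.873, -0.487, -0.007], [0.009, -0.002, -1.0]]
contact_force: [0.1, 0.4, -0.7]
grip_width: 50.0
```

```bash
python3 - <<'E'
from h import *
go([700,-330,240])
E
```

```text
t 10.22 tcp [ 600.6 -130.3  233.7] shift cm [22.29  1.05 -0.43] twist -0.001 F [ 0.1  0.4 -0.7] w 50.0
```

>>> {"op": "servo_tool", "data": {
  "series": [
    {"tx":3,"ty":0.1,"tz":-0.4,"twist":0,"hand":5},
    {"tx":6.5,"ty":0.3,"tz":-0.4,"twist":0,"hand":5},
    {"tx":10,"ty":0.5,"tz":-0.4,"twist":0,"hand":5},
    {"tx":13.5,"ty":0.7,"tz":-0.4,"twist":0,"hand":5},
    {"tx":17,"ty":0.9,"tz":-0.4,"twist":0,"hand":5},
    {"tx":20,"ty":1,"tz":-0.4,"twist":0,"hand":5},
    {"tx":22,"ty":1,"tz":-0.4,"twist":0,"hand":5},
    {"tx":22,"ty":1,"tz":-0.4,"twist":0,"hand":5}
  ]
}}

```text
time_s: 10.88
tool_pos: [698.4, -332.0, 238.1]
tool_rot: [[0.484, -0.875, 0.004], [-0.875, -0.484, -0.009], [0.01, 0.0, -1.0]]
contact_force: [-0.5, 0.2, -0.2]
grip_width: 50.0
```

```bash
python3 - <<'E'
from h import *
go([600,-330,240])
snap('side',13,130); snap('top',13,amp=1.6)
E
```

```text
t 10.88 tcp [ 698.4 -332.   238.1] shift cm [-4.93  8.51 -0.23] twist -0.006 F [-0.5  0.2 -0.2] w 50.0
```

View pics/side13z.png

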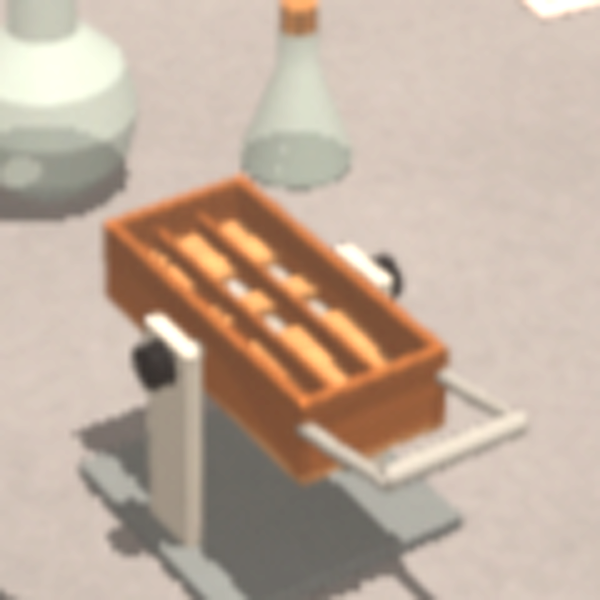

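View pics/top13z.png

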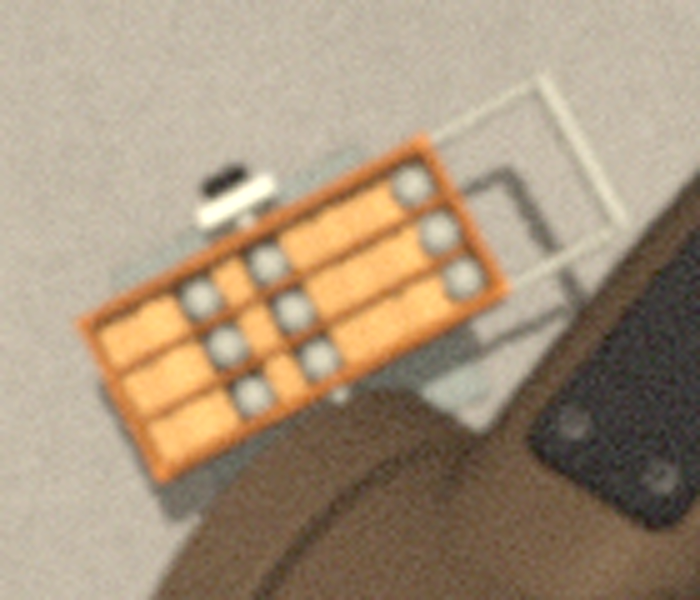

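The top view shows six balls in the pockets and three at the handle end, at (411,185), (438,232) and (463,278). The handle is back at its starting pixels, (545,80) to (625,222). I'll check the bystanders quickly, then hand in.

```bash
python3 - <<'E'
from h import *
a=cv2.imread('pics/side0.png').astype(int); b=read_camera('side').astype(int)
for n,(x0,y0,x1,y1) in dict(flask=(252,115,296,175),conical=(310,125,338,168),eraser=(312,312,376,358)).items():
    print(n,np.abs(a-b)[y0:y1,x0:x1].mean().round(1))
print(np.abs(np.array(read_state()['joint_vel'])).max())
hand_in()
E
```

```text
flask 17.4
conical 17.5
eraser 16.4
0.023419572615087883
the job is handed in; nothing more can be done
```

The job is handed in: a ball went into each of the six pockets, and the three spares rolled back into the channel.

- **What I did:** I gripped the handle from above and tilted the board up to about 0.52 rad. At that tilt the last two balls of each lane jammed side by side across the second pocket. Tipping the other way freed them, and at about -0.53 rad the spares rolled over the filled pockets into the channel. I then levelled the board, released the handle and moved the arm clear at about 11 s.
- **Last checks:** The final top view shows six balls centred in the pockets and three against the handle-end wall. The handle and rim are at their starting pixels, so the board is level (about -0.002 rad by tool height just before release). The tool force reads about zero.
- **One check that failed to settle anything:** A pixel comparison of the flasks and eraser against the first picture gave a mean difference of about 17 for all three. The difference is much the same for each, so a change of lighting or the arm's shadow is the likely cause rather than movement. In the side-view crops both flasks sit at the same pixels as at the start. I did not check the eraser's position separately, but the arm only passed well above it.

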